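# Sort the tasting-table stock into its trays

### The arm

A 6-joint arm with a two-finger parallel gripper is mounted at the origin on a cart in front of the work surface, level with it; the furniture and walls round the work are solid. World frame = base frame: x ahead of the robot, y to its left, z up, the work surface at z = 0. Lengths are in mm, angles in degrees, forces in N, time in s.
With the tool pointing down it reaches from about 300 to 850 mm from the base axis. Payload 4.2 kg.
Tool frame: the origin (TCP) lies at the very end of the fingers, on their centre line; the grasp point (between the pads) lies 19 mm behind it; z points along the fingers, y is the line along which they close (so a half turn about z gives the same grasp; the last joint's range is limited). The gripper opens to 91 mm and grips with 3 to 60 N. Pads are 32 mm wide; open, the fingers measure 118 mm over their backs; the gripper's body (76 mm by 178 mm) begins 60 mm behind the grasp point.
Start: joints at [-76.948, 18.312, 89.639, -0, 72.044, -1.146], TCP at [141.034, -557.452, 213.976] pointing down, gripper open.
Joint ranges: [-177.97, 177.97], [-48.28, 115.42], [12.27, 149.76], [-77.06, 257.06], [2.81, 150.46], [-146.56, 146.56]. Speed limits (degrees/s): [147.25, 147.25, 180, 180, 180, 180].

### API

Orientations are given as [roll, pitch, yaw] about the fixed x, y, z axes, in that order (R = Rz(yaw) Ry(pitch) Rx(roll)).
In Python, from workcell import env gives the robot as it stands.
- The arm moves only by the shell command python3 -m pendant 'ROWS' [FORCE]. ROWS is a JSON object of lists of equal length, an entry for each row: "translation": the shift along the tool's x, y, z in mm, a list of three; "roll": the turn about the tool's z in rad; "hand": the closure in counts, from 0 (fully open) to 255 (shut). In form: {"translation": [[dx, dy, dz], ...], "roll": [roll, ...], "hand": [hand, ...]}. A call has exactly 8 rows; each row shifts and turns the commanded pose from where the row before left it, along the tool's axes as they then stand; what a row does not reach is not made up. A row lasts 1/12 s, in which the tool goes at most 41.7 mm and 7.16 degrees, less where a joint would pass 70% of its speed; a pose out of reach is approached as far as the arm can. A call with a gripper value outside its range is refused whole. The fingers move at their own pace and stop on an object; FORCE is the grip in N (left out, the last holds). Time passes only in rows, so rows that do not move let the fingers close, or fill a call up. It gives the time, the measured TCP pose, the force, the opening and the grip force at its end, in the units of the state.
- env.state(): the state, without advancing time (a new reading comes with each control period).
- env.grab_frame(name): name is "scene" or "top" or "wrist"; returns a dict with "frame" (480x640x3 uint8, red, green, blue), "z_map" (480x640 float32, mm along the optical axis (not along the pixel's ray), 0 where there is no reading), "fx", "fy", "cx", "cy" (pixels), "pose" (4x4, takes a point from camera to world coordinates). Camera axes: x right, y down, z forward; pixel columns grow to the right and rows downward; lengths in mm; the calibration is good to about 2 mm. A picture is of the moment at which its call begins.
- env.job_done(): hands the job in; it is judged then, once.
Trained networks look in a picture, given as the dict that the camera call returned (one of the last four; its "shot" number tells which), for a name from the list of things; names that differ only in an ending like _2 or _b are one class to them, and where a whole thing is asked for, a point or a joint stands for the part that bears it (a point fixed in the world has none). Each returns a list of dicts, best first, with "score" (0 to 1); they miss things now and then, are a little off and sometimes report something else, mostly with a low value. They report only what shows in the picture. A call takes as long as a camera call. They do not tell look-alikes from the thing itself.
- env.recognise(picture, label): "rect" ([centre column, centre row, width, height] in pixels, round what is visible of it).
- env.regions_of(picture, label): "pixels" (480x640 bool, what is visible of it) and "rect" ([centre column, centre row, width, height] in pixels, round what is visible of it).
The state is a dict: "time_s": time; "qpos": joint angles; "qvel": joint speeds; "effort": joint torques, N m; "ee_pos": TCP position; "ee_rot": TCP orientation; "force": force on the tool from outside, world axes, zero at the start; "torque": the same for the moment, N m; "gripper_width": finger opening in mm; "gripper_force": force on a finger pad.
Only numpy, scipy, OpenCV 4.12 (cv2) and the standard library are available. Lean on these libraries where they do the work, as an engineer would, in place of code of your own. Each camera call takes 0.05 s, during which the arm holds its last target. There are 200 camera calls.

### The job

Sort the things standing in a row along the near side of the tasting table by kind (what stands along the back stays there): stand the two chilli jars (one yellow lid, one red lid) in the green tray and the two black-capped spice shakers in the blue tray, one to each bay, and stand the red carton of wooden picks in either bay of the grey tray. Everything ends upright on the floor of its bay; set things down rather than drop them, don't let any fall over, and leave the lime and the card terminal where they are.

Things in the scene. Friction and masses are not known exactly. Their poses are not given: they have to be found in the camera images.
- yellow_lid_jar: small closed glass jar of chilli paste with a YELLOW screw lid and a yellow and red label; body 54 mm across up to 67 mm height, lid 48 mm across, 84 mm high in all, about 0.19 kg. Stands upright at the start, in the row nearest the robot, in front of the trays (the look-alikes at the far edge of the table are fixed and not meant); origin: centre of the underside; z up along its axis.
- red_lid_jar: small closed glass jar of chilli paste with a RED screw lid and a yellow and red label; body 60 mm across up to 68 mm height, lid 54 mm across, 86 mm high in all, about 0.24 kg. Stands upright at the start, in the row nearest the robot, in front of the trays (the look-alikes at the far edge of the table are fixed and not meant); origin: centre of the underside; z up along its axis.
- spice_shaker_1: slim round spice shaker with a black cap and a mostly black label; 41 mm across all the way up, 105 mm high, about 0.11 kg. Stands upright at the start, in the row nearest the robot, in front of the trays (the look-alikes at the far edge of the table are fixed and not meant); origin: centre of the underside; z up along its axis.
- spice_shaker_2: slim round spice shaker with a black cap and a blue and white label; 41 mm across all the way up, 105 mm high, about 0.11 kg. Stands upright at the start, in the row nearest the robot, in front of the trays (the look-alikes at the far edge of the table are fixed and not meant); origin: centre of the underside; z up along its axis.
- pick_carton: small upright red carton of wooden picks; 30 mm (its x) by 46 mm (its y) by 64 mm high, about 0.03 kg. Stands upright at the start, in the row nearest the robot; origin: centre of the underside; z up.
- green_tray: low plastic tray, GREEN, fixed to the table; outside 92 mm (x) by 180 mm (y) by 28 mm high, plus a small finger lip 8 mm long at each end; walls and floor 4 mm thick; a wall across the middle makes two square bays, each 84 x 84 mm inside, as high as the rim. Origin: centre of the underside; x across the tray, y along it, z up. Bay centres lie at y = +44 mm and y = -44 mm, their floor at z = 4 mm.
- blue_tray: low plastic tray, BLUE, fixed to the table; outside 92 mm (x) by 180 mm (y) by 28 mm high, plus a small finger lip 8 mm long at each end; walls and floor 4 mm thick; a wall across the middle makes two square bays, each 84 x 84 mm inside, as high as the rim. Origin: centre of the underside; x across the tray, y along it, z up. Bay centres lie at y = +44 mm and y = -44 mm, their floor at z = 4 mm.
- grey_tray: low plastic tray, GREY, fixed to the table; outside 92 mm (x) by 180 mm (y) by 28 mm high, plus a small finger lip 8 mm long at each end; walls and floor 4 mm thick; a wall across the middle makes two square bays, each 84 x 84 mm inside, as high as the rim. Origin: centre of the underside; x across the tray, y along it, z up. Bay centres lie at y = +44 mm and y = -44 mm, their floor at z = 4 mm.
- lime: a green lime, 57 x 46 x 45 mm, lying on the table among the things; a bystander, to be left alone. Origin: centre of its underside.
- card_terminal: black card payment terminal lying at the right of the work, 152 x 68 x 34 mm; a bystander, to be left alone. Origin: centre of its underside.
There are look-alikes about, which are no part of the job. What is shaped like the pick_carton but purple is not meant. Leave any purple look-alike of the spice_shaker_2 alone.

How it is judged (in metres and radians):
At the end, for the whole second after the job is handed in: Both jars in the green tray, both shakers in the blue, one per bay; carton in a grey bay: origins within 40 mm of the bay centre in tray x and y, under 5 mm above its floor, within 0.12 rad of upright, released, under 0.02 m/s. Lime and terminal within 40 mm of their starts ((((y of yellow_lid_jar in the frame of green_tray between 0.004 and 0.084 m and x of yellow_lid_jar in the frame of green_tray between -0.04 and 0.04 m and z of yellow_lid_jar in the frame of green_tray between 0 and 0.009 m) and (y of red_lid_jar in the frame of green_tray between -0.084 and -0.004 m and x of red_lid_jar in the frame of green_tray between -0.04 and 0.04 m and z of red_lid_jar in the frame of green_tray between 0 and 0.009 m)) or ((y of yellow_lid_jar in the frame of green_tray between -0.084 and -0.004 m and x of yellow_lid_jar in the frame of green_tray between -0.04 and 0.04 m and z of yellow_lid_jar in the frame of green_tray between 0 and 0.009 m) and (y of red_lid_jar in the frame of green_tray between 0.004 and 0.084 m and x of red_lid_jar in the frame of green_tray between -0.04 and 0.04 m and z of red_lid_jar in the frame of green_tray between 0 and 0.009 m))) and (((y of spice_shaker_1 in the frame of blue_tray between 0.004 and 0.084 m and x of spice_shaker_1 in the frame of blue_tray between -0.04 and 0.04 m and z of spice_shaker_1 in the frame of blue_tray between 0 and 0.009 m) and (y of spice_shaker_2 in the frame of blue_tray between -0.084 and -0.004 m and x of spice_shaker_2 in the frame of blue_tray between -0.04 and 0.04 m and z of spice_shaker_2 in the frame of blue_tray between 0 and 0.009 m)) or ((y of spice_shaker_1 in the frame of blue_tray between -0.084 and -0.004 m and x of spice_shaker_1 in the frame of blue_tray between -0.04 and 0.04 m and z of spice_shaker_1 in the frame of blue_tray between 0 and 0.009 m) and (y of spice_shaker_2 in the frame of blue_tray between 0.004 and 0.084 m and x of spice_shaker_2 in the frame of blue_tray between -0.04 and 0.04 m and z of spice_shaker_2 in the frame of blue_tray between 0 and 0.009 m))) and ((y of pick_carton in the frame of grey_tray between 0.004 and 0.084 m and x of pick_carton in the frame of grey_tray between -0.04 and 0.04 m and z of pick_carton in the frame of grey_tray between 0 and 0.009 m) or (y of pick_carton in the frame of grey_tray between -0.084 and -0.004 m and x of pick_carton in the frame of grey_tray between -0.04 and 0.04 m and z of pick_carton in the frame of grey_tray between 0 and 0.009 m)) and angle between each of yellow_lid_jar, red_lid_jar, spice_shaker_1, spice_shaker_2, pick_carton's own z axis and vertical below 0.12 rad and linear speed of each of yellow_lid_jar, red_lid_jar, spice_shaker_1, spice_shaker_2, pick_carton below 0.02 m/s and contact force between the fingers and yellow_lid_jar below 0.1 N and contact force between the fingers and red_lid_jar below 0.1 N and contact force between the fingers and spice_shaker_1 below 0.1 N and contact force between the fingers and spice_shaker_2 below 0.1 N and contact force between the fingers and pick_carton below 0.1 N and distance of each of lime, card_terminal from where it was at the start of the episode below 0.04 m); the robot touches nothing.
It fails at once if the lime is pushed more than 40 mm from its place (distance of lime from where it was at the start of the episode above 0.04 m).
It fails at once if the card terminal is pushed more than 40 mm from its place (distance of card_terminal from where it was at the start of the episode above 0.04 m).
It fails at once if a jar, shaker or the carton is knocked over or laid down (tilted more than about 57 degrees) (angle between any of yellow_lid_jar, red_lid_jar, spice_shaker_1, spice_shaker_2, pick_carton's own z axis and vertical above 1 rad).
It fails at once if a jar, shaker or the carton is dropped (falls free at more than 0.8 m/s, about 33 mm of fall) ((linear speed of yellow_lid_jar above 0.8 m/s and contact force between the fingers and yellow_lid_jar below 0.05 N) or (linear speed of red_lid_jar above 0.8 m/s and contact force between the fingers and red_lid_jar below 0.05 N) or (linear speed of spice_shaker_1 above 0.8 m/s and contact force between the fingers and spice_shaker_1 below 0.05 N) or (linear speed of spice_shaker_2 above 0.8 m/s and contact force between the fingers and spice_shaker_2 below 0.05 N) or (linear speed of pick_carton above 0.8 m/s and contact force between the fingers and pick_carton below 0.05 N)).
It also fails if it takes over 136 s, if anything falls off the work surface, if the arm or the gripper's body presses on something with over 40 N, if the wrist force passes 120 N, or if a joint passes its speed limit or range.

## Working session

There is one attempt and no reset: what is moved stays moved. The work goes in short steps, Python scripts to look and compute and a shell command to move; the robot and the scene stay as the last step left them, time stands still between calls to the robot, and variables do not carry over. Pictures are saved under pics/ and viewed, at most 14 in all, crops included, and the job is handed in when it is done.

```bash
mkdir -p pics; cat > h.py <<'E'
import numpy as np,cv2
from workcell import env
def pts(p):
    z=p["z_map"].astype(float);v,u=np.mgrid[:480,:640]
    c=np.stack([(u-p["cx"])/p["fx"]*z,(v-p["cy"])/p["fy"]*z,z,np.ones_like(z)],-1)
    w=c@np.array(p["pose"]).T
    w[z==0]=np.nan
    return w[...,:3]
E
python3 - <<'E'
from h import *
for n in ["top","scene"]:
    p=env.grab_frame(n);cv2.imwrite(f"pics/{n}0.png",p["frame"][...,::-1]);W=pts(p)
    print(n,np.round(p["pose"],2).tolist())
    for l in ["yellow_lid_jar","red_lid_jar","spice_shaker_1","pick_carton","green_tray","blue_tray","grey_tray","lime","card_terminal"]:
        for r in env.regions_of(p,l):
            if r["score"]<.3: continue
            q=W[r["pixels"]];q=q[~np.isnan(q[:,0])]
            if len(q)<5: continue
            zt=np.percentile(q[:,2],97);t=q[q[:,2]>zt-6]
            print(l,round(r["score"],2),np.round(r["rect"]).astype(int),"top",round(zt),"mid",np.round((t[:,:2].min(0)+t[:,:2].max(0))/2),"ext",np.round(np.ptp(t[:,:2],axis=0)))
print(env.state())
E
```

```text
top [[-0.01, -0.98, 0.17, 203.24], [-1.0, 0.01, -0.01, -84.04], [0.0, -0.17, -0.98, 1763.76], [0.0, 0.0, 0.0, 1.0]]
yellow_lid_jar 0.76 [356 256  18  21] top 89 mid [ 460. -205.] ext [44. 43.]
yellow_lid_jar 0.59 [318 266  13  16] top 112 mid [425. -90.] ext [36. 39.]
red_lid_jar 0.75 [215 269  22  22] top 91 mid [428. 224.] ext [49. 49.]
spice_shaker_1 0.67 [356 258  19  18] top 89 mid [ 458. -205.] ext [40. 43.]
spice_shaker_1 0.65 [270 257  15  15] top 111 mid [454.  53.] ext [37. 36.]
spice_shaker_1 0.46 [318 267  11  15] top 112 mid [425. -88.] ext [36. 36.]
pick_carton 0.65 [400 262  18  17] top 71 mid [ 437. -349.] ext [48. 35.]
pick_carton 0.55 [428 252  12  22] top 72 mid [ 468. -432.] ext [47. 32.]
pick_carton 0.35 [438 210  34  48] top 41 mid [ 603. -484.] ext [144.  89.]
green_tray 0.79 [203 212  62  38] top 32 mid [611. 272.] ext [121. 196.]
green_tray 0.49 [441 209  34  44] top 41 mid [ 603. -484.] ext [144.  89.]
blue_tray 0.8 [290 206  58  43] top 33 mid [633. -11.] ext [124. 193.]
grey_tray 0.72 [365 219  61  32] top 33 mid [ 578. -250.] ext [101. 192.]
lime 0.55 [18
[... 1109 characters left out ...]
. -477.] ext [149.  92.]
{'time_s': 1.0, 'qpos': array([-7.69463771e+01,  1.83119694e+01,  8.96408781e+01, -1.68539987e-03,
        7.20440318e+01, -1.14599534e+00]), 'qvel': array([ 0.01423313,  0.01482357,  0.00447222, -0.07272335, -0.129288  ,
       -0.02766426]), 'effort': array([-1.43232963e-03, -4.12364209e+01, -2.32234848e+01,  7.23950914e-02,
        3.76030442e-02, -1.72328686e-05]), 'ee_pos': array([ 141.03893684, -557.43451775,  213.96248034]), 'ee_rot': array([1.79996912e+02, 1.66543370e-03, 1.42001378e+01]), 'force': array([-0.10583803,  0.02162285, -0.2733813 ]), 'torque': array([-0.01871747, -0.00669177, -0.00264709]), 'gripper_force': 0.0, 'gripper_width': 91.24963938102296}
```

```bash
python3 - <<'E'
import cv2
a=cv2.imread("pics/top0.png")[170:300,160:470];b=cv2.imread("pics/scene0.png")[130:400,90:470]
cv2.imwrite("pics/a.png",cv2.resize(a,None,fx=2.5,fy=2.5,interpolation=2));cv2.imwrite("pics/b.png",cv2.resize(b,None,fx=2,fy=2,interpolation=2))
E
```

```text
(no output)
```

View pics/a.png

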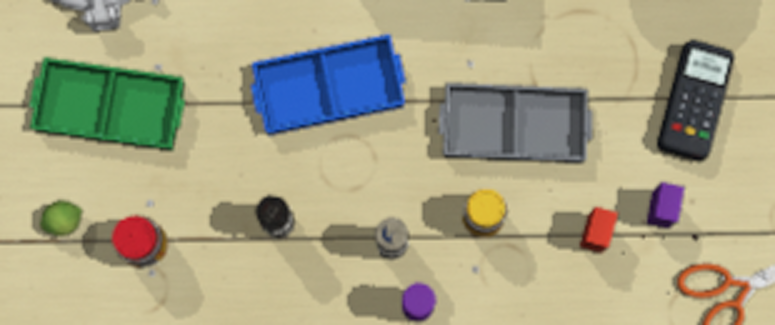

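View pics/b.png

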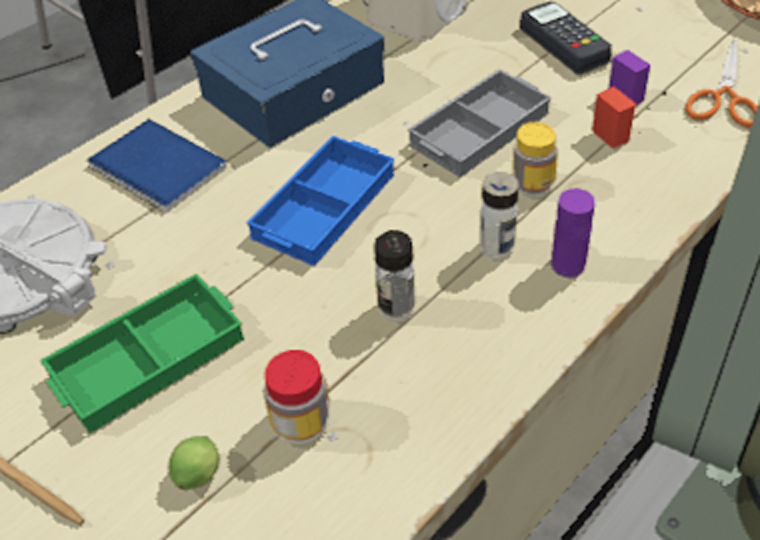

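The pictures show the row, left to right: lime, red-lid jar, black-label shaker, white/blue-label shaker, yellow-lid jar, red carton. The purple shaker (420,300 in the enlarged view) and purple carton (665,205) stay out of it. Next I measure the tray axes, the carton's yaw and the back obstacles.

```bash
python3 - <<'E'
from h import *
for n in ["top","scene"]:
    p=env.grab_frame(n);W=pts(p)
    for l in ["green_tray","blue_tray","grey_tray","pick_carton"]:
        for r in env.regions_of(p,l):
            if r["score"]<.5: continue
            q=W[r["pixels"]];q=q[~np.isnan(q[:,0])]
            t=q[(q[:,2]>20)&(q[:,2]<38)] if l!="pick_carton" else q[q[:,2]>np.percentile(q[:,2],97)-5]
            c=np.median(t[:,:2],0);t=t[np.linalg.norm(t[:,:2]-c,axis=1)<150]
            print(n,l,np.round(r["rect"]),[np.round(a,1) for a in cv2.minAreaRect(t[:,:2].astype(np.float32))])
    f=W.reshape(-1,3);f=f[~np.isnan(f[:,0])&(f[:,0]>650)&(f[:,0]<900)&(abs(f[:,1])<450)&(f[:,2]>60)]
    for y in range(-450,450,50):
        g=f[(f[:,1]>=y)&(f[:,1]<y+50)]
        if len(g): print(y,"minx",round(np.percentile(g[:,0],2)),"maxz",round(g[:,2].max()),end="; ")
    print()
E
```

```text
top green_tray [201. 212.  62.  35.] [array([611.7, 272.4]), array([195. ,  96.7]), np.float64(80.7)]
top blue_tray [291. 206.  57.  40.] [array([633.6, -10.3]), array([ 97.4, 194.5]), np.float64(11.5)]
top grey_tray [365. 220.  64.  32.] [array([ 579.1, -250.1]), array([193.3,  95.8]), np.float64(86.5)]
top pick_carton [399. 262.  18.  17.] [array([ 435.8, -348.3]), array([27.8, 45. ]), np.float64(71.6)]
top pick_carton [428. 250.  15.  17.] [array([ 467. , -433.5]), array([26.1, 45.6]), np.float64(80.9)]
-450 minx 752 maxz 135; -400 minx 759 maxz 136; -350 minx 788 maxz 134; -300 minx 820 maxz 93; -250 minx 747 maxz 94; -200 minx 752 maxz 97; -150 minx 756 maxz 95; -100 minx 760 maxz 97; -50 minx 763 maxz 93; 250 minx 833 maxz 98; 300 minx 861 maxz 113; 350 minx 889 maxz 98; 400 minx 872 maxz 116; 
scene green_tray [160. 304. 103.  76.] [array([612.5, 276.5]), array([194.8,  99.2]), np.float64(81.3)]
scene blue_tray [248. 231.  75.  66.] [array([633.9,  -6.7]), array([ 98.4, 197. ]), np.float64(10.3)]
scene pick_carton [405. 169.  19.  23.] [array([ 471.2, -406.3]), array([76.2, 45.9]), np.float64(83.6)]
scene pick_carton [397. 189.  22.  32.] [array([ 438., -345.]), array([33.8, 47.6]), np.float64(70.3)]
-450 minx 757 maxz 129; -400 minx 763 maxz 129; -350 minx 783 maxz 129; -300 minx 869 maxz 82; -250 minx 748 maxz 85; -200 minx 750 maxz 90; -150 minx 756 maxz 89; -100 minx 759 maxz 89; -50 minx 763 maxz 84; 250 minx 864 maxz 83; 300 minx 862 maxz 105; 400 minx 873 maxz 109;
```

```bash
python3 -m pendant '{"translation":[[0,0,0],[0,0,0],[0,0,0],[0,0,0],[0,0,0],[0,0,0],[0,0,0],[0,0,0]],"roll":[-0.12,-0.12,-0.12,-0.12,-0.12,-0.12,-0.12,-0.12],"hand":[40,40,40,40,40,40,40,40]}' 20
```

```text
time_s: 2.17
ee_pos: [141.0, -557.4, 214.0]
ee_rot: [180.0, 0.0, 69.5]
force: [0.0, 0.2, -1.1]
gripper_width: 77.0
gripper_force: 0.0
```

```bash
python3 -m pendant '{"translation":[[25,17,0],[25,17,0],[25,17,0],[25,17,0],[25,17,0],[25,17,0],[25,17,0],[25,17,0]],"roll":[0,0,0,0,0,0,0,0],"hand":[40,40,40,40,40,40,40,40]}' 10
python3 -m pendant '{"translation":[[25,17,0],[25,17,0],[25,17,10],[25,17,20],[0,0,30],[0,0,30],[0,0,10],[0,0,0]],"roll":[0,0,0,0,0,0,0,0],"hand":[40,40,40,40,40,40,40,40]}' 10
```

```text
time_s: 2.83
ee_pos: [340.3, -417.8, 214.1]
ee_rot: [180.0, 0.0, 69.2]
force: [0.6, -0.6, -0.0]
gripper_width: 76.8
gripper_force: 0.0
time_s: 3.5
ee_pos: [436.8, -348.1, 111.3]
ee_rot: [-179.7, -0.1, 69.2]
force: [0.1, -0.0, 0.1]
gripper_width: 76.8
gripper_force: 0.0
```

```bash
python3 -m pendant '{"translation":[[0,0,25],[0,0,25],[0,0,20],[0,0,9],[0,0,0],[0,0,0],[0,0,0],[0,0,0]],"roll":[0,0,0,0,0,0,0,0],"hand":[40,40,40,40,40,160,160,160]}' 10
python3 -m pendant '{"translation":[[0,0,0],[0,0,0],[0,0,0],[0,0,0],[0,0,-15],[0,0,-25],[0,0,-15],[0,0,0]],"roll":[0,0,0,0,0,0,0,0],"hand":[160,160,160,160,160,160,160,160]}' 10
```

```text
time_s: 4.17
ee_pos: [439.2, -350.4, 36.7]
ee_rot: [179.8, 0.1, 69.2]
force: [0.0, 0.8, -0.2]
gripper_width: 59.8
gripper_force: 0.0
time_s: 4.83
ee_pos: [440.1, -350.9, 93.0]
ee_rot: [179.6, 0.1, 69.2]
force: [-0.0, 0.2, -0.8]
gripper_width: 47.1
gripper_force: 9.9
```

```bash
python3 -m pendant '{"translation":[[10,10,0],[20,20,0],[20,20,0],[20,20,0],[20,20,0],[13.5,16,0],[0,0,0],[0,0,0]],"roll":[0,0,0,0,0,0,0,0],"hand":[160,160,160,160,160,160,160,160]}' 10
python3 -m pendant '{"translation":[[0,0,15],[0,0,15],[0,0,10],[0,0,5],[0,0,3],[0,0,0],[0,0,0],[0,0,0]],"roll":[0,0,0,0,0,0,0,0],"hand":[160,160,160,160,160,160,160,160]}' 10
```

```text
time_s: 5.5
ee_pos: [574.5, -288.8, 87.8]
ee_rot: [-179.8, -0.0, 69.3]
force: [0.0, -1.3, -0.6]
gripper_width: 47.0
gripper_force: 9.9
time_s: 6.17
ee_pos: [574.5, -290.7, 42.8]
ee_rot: [179.9, 0.0, 69.2]
force: [0.1, 0.0, -0.3]
gripper_width: 47.4
gripper_force: 9.9
```

```bash
python3 - <<'E'
from h import *
p=env.grab_frame("scene");cv2.imwrite("pics/c1.png",cv2.resize(p["frame"][120:270,280:480,::-1],None,fx=3,fy=3))
print(env.state())
E
```

```text
{'time_s': 6.2167, 'qpos': array([-2.78548833e+01,  3.24262207e+01,  9.28464623e+01, -4.86996670e-03,
        5.46363164e+01, -7.04835779e+00]), 'qvel': array([ 0.18221677, -0.02477165,  0.05305327,  0.05187455, -0.15890976,
        0.03239431]), 'effort': array([-3.34178761e-02, -5.01675189e+01, -1.94581389e+01,  5.77191962e-02,
        4.55370045e-02,  1.68215104e-05]), 'ee_pos': array([ 574.52883082, -290.63760137,   42.78856942]), 'ee_rot': array([1.79910175e+02, 1.51122502e-02, 6.91962781e+01]), 'force': array([ 0.6994453 ,  0.61615139, -0.11846954]), 'torque': array([-0.00988521, -0.08019177,  0.01833375]), 'gripper_force': 9.863585829734802, 'gripper_width': 47.249537682605954}
```

View pics/c1.png

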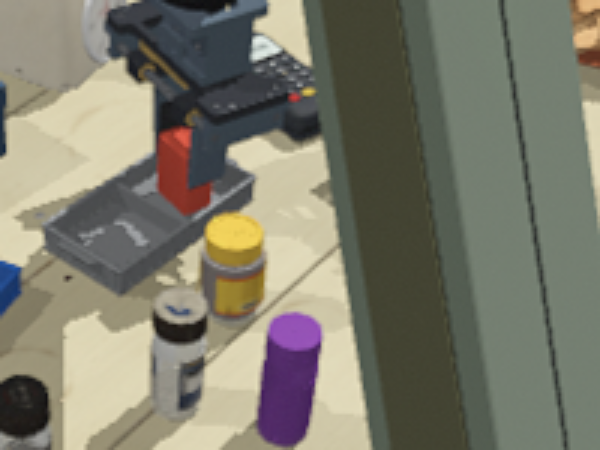

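The carton (about 185,170 in the crop) is gripped upright inside the right bay, just above its floor. I lower it the last bit, release and rise.

```bash
python3 -m pendant '{"translation":[[0,0,1],[0,0,0.5],[0,0,0],[0,0,0],[0,0,0],[0,0,0],[0,0,0],[0,0,-5]],"roll":[0,0,0,0,0,0,0,0],"hand":[160,160,160,70,40,40,40,40]}' 10
python3 -m pendant '{"translation":[[0,0,-10],[0,0,-20],[0,0,-30],[0,0,-30],[0,0,0],[0,0,0],[0,0,0],[0,0,0]],"roll":[0,0,0,0,-0.12,-0.12,-0.12,0],"hand":[40,40,40,40,20,20,20,20]}' 30
```

```text
time_s: 6.88
ee_pos: [573.5, -290.0, 44.7]
ee_rot: [-179.9, -0.0, 69.2]
force: [-0.5, -0.8, -0.8]
gripper_width: 75.6
gripper_force: 0.0
time_s: 7.55
ee_pos: [574.3, -290.5, 136.9]
ee_rot: [179.9, 0.1, 89.9]
force: [-0.6, -0.3, 0.7]
gripper_width: 84.2
gripper_force: 0.0
```

```bash
python3 -m pendant '{"translation":[[8,-14,0],[20,-25,0],[20,-25,0],[20,-25,0],[20,-25,0],[0,0,0],[0,0,0],[0,0,0]],"roll":[0,0,0,0,0,0,0,0],"hand":[20,20,20,20,20,20,20,20]}' 30
python3 - <<'E'
from h import *
p=env.grab_frame("wrist");cv2.imwrite("pics/w1.png",p["frame"][...,::-1]);W=pts(p)
for l in ["yellow_lid_jar","pick_carton"]:
  for r in env.regions_of(p,l):
    q=W[r["pixels"]];q=q[~np.isnan(q[:,0])];zt=np.percentile(q[:,2],95);t=q[q[:,2]>zt-6]
    print(l,r["score"],np.round(r["rect"]),zt,(t.min(0)+t.max(0))/2,np.ptp(t,axis=0))
E
```

```text
time_s: 8.22
ee_pos: [461.5, -202.5, 136.4]
ee_rot: [179.9, 0.1, 89.7]
force: [0.8, 0.1, -0.9]
gripper_width: 84.0
gripper_force: 0.0
yellow_lid_jar 0.86 [316. 243.  88.  98.] 83.89272199227618 [ 462.338968   -201.84177021   81.93281399] [46.15693319 46.00929062  8.07909336]
```

View pics/w1.png

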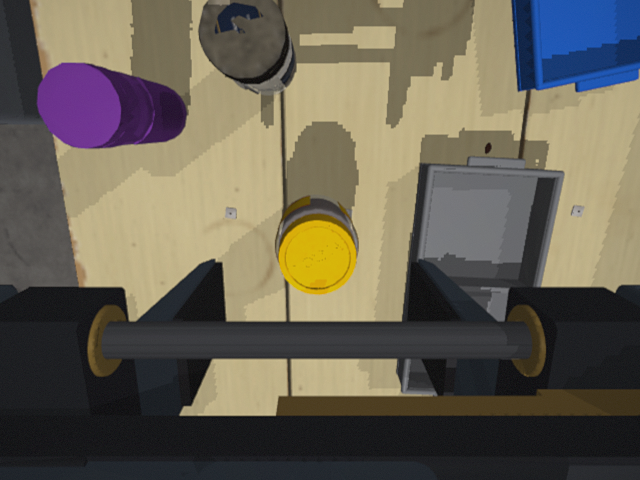

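The yellow jar (317,255) sits centred between the fingers, and its measured position agrees to 1 mm. I grasp it.

```bash
python3 -m pendant '{"translation":[[0,0,20],[0,0,25],[0,0,25],[0,0,20],[0,0,10],[0,0,0],[0,0,0],[0,0,0]],"roll":[0,0,0,0,0,0,0,0],"hand":[20,20,20,20,20,20,20,120]}' 30
python3 -m pendant '{"translation":[[0,0,0],[0,0,0],[0,0,0],[0,0,0],[0,0,0],[0,0,-10],[0,0,-20],[0,0,-30]],"roll":[0,0,0,0,0,0,0,0],"hand":[140,140,140,140,140,140,140,140]}' 30
```

```text
time_s: 9.03
ee_pos: [461.6, -202.6, 36.4]
ee_rot: [179.9, 0.1, 89.8]
force: [0.4, -0.1, -0.6]
gripper_width: 79.7
gripper_force: 0.0
time_s: 9.7
ee_pos: [458.1, -200.9, 94.2]
ee_rot: [-179.6, -0.2, 89.8]
force: [-0.1, -0.8, -2.1]
gripper_width: 52.7
gripper_force: 30.0
```

```bash
python3 -m pendant '{"translation":[[0,15,0],[10,25,0],[20,30,0],[25,30,0],[30,20,0],[35,10,0],[35,5,0],[35,5,0]],"roll":[0,0,0,0,0,0,0,0],"hand":[140,140,140,140,140,140,140,140]}' 30
python3 -m pendant '{"translation":[[35,3,0],[35,3,0],[35,3,0],[35,3,0],[35,3,0],[35,2,0],[35,1,0],[25,0,0]],"roll":[0,0,0,0,0,0,0,0],"hand":[140,140,140,140,140,140,140,140]}' 30
python3 -m pendant '{"translation":[[20,0,0],[20,0,0],[12,0,0],[7,0,0],[0,0,0],[0,0,0],[0,0,0],[0,0,0]],"roll":[0,0,0,0,0,0,0,0],"hand":[140,140,140,140,140,140,140,140]}' 30
```

```text
time_s: 10.37
ee_pos: [600.9, -10.7, 95.4]
ee_rot: [-179.9, -0.0, 89.8]
force: [0.3, 0.3, -3.9]
gripper_width: 52.6
gripper_force: 30.0
time_s: 11.03
ee_pos: [619.1, 260.6, 95.4]
ee_rot: [-180.0, -0.0, 89.9]
force: [-0.3, 0.6, -3.0]
gripper_width: 52.0
gripper_force: 30.0
time_s: 11.7
ee_pos: [620.0, 315.2, 95.5]
ee_rot: [-180.0, 0.0, 89.8]
force: [0.1, -0.1, -2.7]
gripper_width: 52.5
gripper_force: 30.0
```

```bash
python3 - <<'E'
from h import *
p=env.grab_frame("wrist");cv2.imwrite("pics/w2.png",p["frame"][...,::-1]);W=pts(p)
for l in ["green_tray","lime","red_lid_jar"]:
  for r in env.regions_of(p,l)[:1]:
    q=W[r["pixels"]];q=q[~np.isnan(q[:,0])]
    if l=="green_tray":
        t=q[(q[:,2]>22)&(q[:,2]<34)]
        print(l,r["score"],r["rect"],cv2.minAreaRect(t[:,:2].astype(np.float32)))
    else:
        zt=np.percentile(q[:,2],95);t=q[q[:,2]>zt-6];print(l,r["score"],zt,(t.min(0)+t.max(0))/2)
E
```

```text
green_tray 0.66 [319.5, 272.8, 174.0, 248.0] ((622.1253051757812, 337.21478271484375), (73.72355651855469, 94.87161254882812), 81.12102508544922)
lime 0.75 44.36865205826361 [464.8270708  332.73536716  42.26981853]
red_lid_jar 0.92 63.5793411320067 [512.43791097 283.41010703 127.88094113]
```

View pics/w2.png

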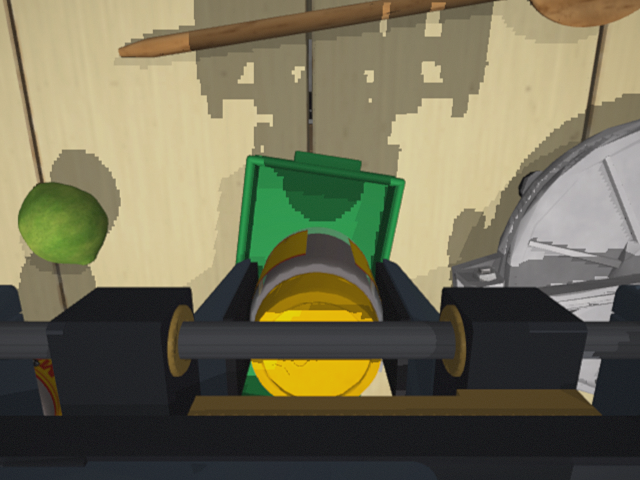

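The jar (315,330) hangs over the far green bay. The tray measured here gives the bay centre at (619.5, 320), so I shift 4 mm in y and lower.

```bash
python3 -m pendant '{"translation":[[4,0,10],[0,0,15],[0,0,15],[0,0,8],[0,0,4],[0,0,2],[0,0,0],[0,0,0]],"roll":[0,0,0,0,0,0,0,0],"hand":[140,140,140,140,140,140,140,140]}' 30
python3 -m pendant '{"translation":[[0,0,0.5],[0,0,0],[0,0,0],[0,0,0],[0,0,0],[0,0,0],[0,0,-5],[0,0,-10]],"roll":[0,0,0,0,0,0,0,0],"hand":[140,140,90,50,20,20,20,20]}' 30
```

```text
time_s: 12.57
ee_pos: [620.4, 320.8, 42.1]
ee_rot: [179.9, -0.0, 89.8]
force: [0.7, -0.1, -2.6]
gripper_width: 52.4
gripper_force: 30.0
time_s: 13.23
ee_pos: [619.2, 320.1, 55.2]
ee_rot: [-179.9, 0.1, 89.8]
force: [0.5, -0.5, -0.5]
gripper_width: 83.6
gripper_force: 0.0
```

```bash
python3 -m pendant '{"translation":[[0,0,-20],[0,0,-35],[0,-10,-25],[-10,-25,0],[-20,-35,0],[-20,-35,0],[-20,-35,0],[-20,-35,0]],"roll":[0,0,0,0,0,0,0,0],"hand":[0,0,0,0,0,0,0,0]}' 35
python3 -m pendant '{"translation":[[-4,-15,0],[0,0,0],[0,0,0],[0,0,0],[0,0,0],[0,0,0],[0,0,0],[0,0,0]],"roll":[0,0,0,0,0,0,0,0],"hand":[0,0,0,0,0,0,0,0]}' 35
python3 - <<'E'
from h import *
p=env.grab_frame("wrist");W=pts(p)
for l in ["red_lid_jar"]:
  for r in env.regions_of(p,l):
    q=W[r["pixels"]];q=q[~np.isnan(q[:,0])];zt=np.percentile(q[:,2],95);t=q[q[:,2]>zt-6]
    print(l,r["score"],np.round(r["rect"]),zt,(t.min(0)+t.max(0))/2,np.ptp(t,axis=0))
p=env.grab_frame("scene");cv2.imwrite("pics/s2.png",p["frame"][...,::-1])
E
```

```text
time_s: 13.9
ee_pos: [443.3, 230.3, 136.9]
ee_rot: [179.9, -0.0, 89.8]
force: [-0.7, -0.2, 0.7]
gripper_width: 91.1
gripper_force: 0.0
time_s: 14.57
ee_pos: [430.1, 227.3, 135.6]
ee_rot: [-180.0, 0.0, 89.8]
force: [-0.0, -0.0, -0.1]
gripper_width: 91.1
gripper_force: 0.0
red_lid_jar 0.66 [319. 246.  99. 109.] 85.91478571580726 [430.63170351 228.52071599  83.70494675] [51.8373241  52.48337898  7.5452965 ]
```

View pics/s2.png

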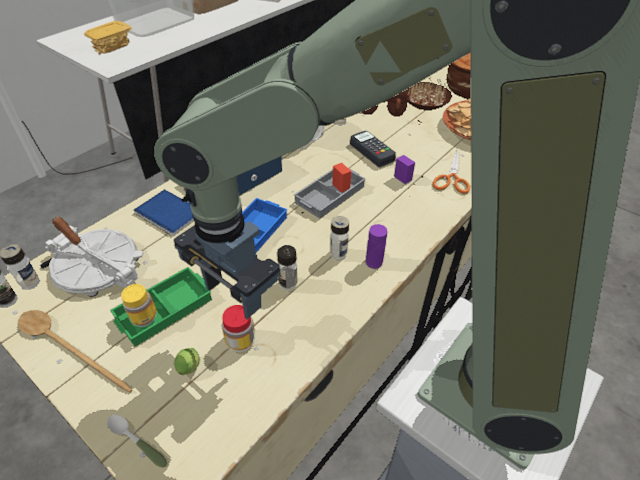

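The yellow jar stands in the green tray (138,305), and the carton in the grey tray (342,178). The gripper is above the red jar (238,328), centred to 1–2 mm, so I grasp it.

```bash
python3 -m pendant '{"translation":[[1,0,20],[0,0,25],[0,0,25],[0,0,20],[0,0,9],[0,0,0],[0,0,0],[0,0,0]],"roll":[0,0,0,0,0,0,0,0],"hand":[0,0,0,0,0,0,0,120]}' 35
python3 -m pendant '{"translation":[[0,0,0],[0,0,0],[0,0,0],[0,0,0],[0,0,0],[0,0,-10],[0,0,-20],[0,0,-30]],"roll":[0,0,0,0,0,0,0,0],"hand":[140,140,140,140,140,140,140,140]}' 35
```

```text
time_s: 15.38
ee_pos: [430.7, 228.6, 38.0]
ee_rot: [179.9, -0.1, 89.8]
force: [-0.2, 0.3, -1.2]
gripper_width: 87.3
gripper_force: 0.0
time_s: 16.05
ee_pos: [427.3, 227.0, 95.2]
ee_rot: [-179.6, 0.2, 89.8]
force: [1.3, 0.7, -2.9]
gripper_width: 58.4
gripper_force: 35.0
```

```bash
python3 -m pendant '{"translation":[[0,15,0],[1,30,0],[1,35,0],[1,35,0],[1,30,0],[0.5,20,0],[0,10,0],[0,0,0]],"roll":[0,0,0,0,0,0,0,0],"hand":[140,140,140,140,140,140,140,140]}' 35
python3 -m pendant '{"translation":[[0,0,10],[0,0,15],[0,0,15],[0,0,8],[0,0,4],[0,0,2],[0,0,0],[0,0,0]],"roll":[0,0,0,0,0,0,0,0],"hand":[140,140,140,140,140,140,140,140]}' 35
```

```text
time_s: 16.72
ee_pos: [606.0, 231.8, 95.9]
ee_rot: [-180.0, 0.0, 89.8]
force: [0.5, -0.0, -2.8]
gripper_width: 58.5
gripper_force: 35.0
time_s: 17.38
ee_pos: [604.9, 232.3, 43.6]
ee_rot: [179.9, -0.0, 89.8]
force: [-0.2, 0.8, -1.7]
gripper_width: 58.6
gripper_force: 35.0
```

```bash
python3 -m pendant '{"translation":[[0,0,1],[0,0,0],[0,0,0],[0,0,0],[0,0,0],[0,0,0],[0,0,-5],[0,0,-10]],"roll":[0,0,0,0,0,0,0,0],"hand":[140,140,100,50,0,0,0,0]}' 25
python3 -m pendant '{"translation":[[0,0,-30],[0,0,-40],[-5,-5,-35],[-22,-20,0],[-25,-25,0],[-25,-25,0],[-25,-25,0],[-25,-25,0]],"roll":[0,0,0,0,0,0,0,0],"hand":[40,40,40,40,40,40,40,40]}' 25
python3 -m pendant '{"translation":[[-25,-20,0],[-20,-5,0],[-5,0,0],[0,0,0],[0,0,0],[0,0,0],[0,0,0],[0,0,0]],"roll":[0,0,0,0,0,0,0,0],"hand":[40,40,40,40,40,40,40,40]}' 25
python3 - <<'E'
from h import *
p=env.grab_frame("wrist");cv2.imwrite("pics/w3.png",p["frame"][...,::-1]);W=pts(p)
for l in ["spice_shaker_1"]:
  for r in env.regions_of(p,l):
    q=W[r["pixels"]];q=q[~np.isnan(q[:,0])];zt=np.percentile(q[:,2],95);t=q[q[:,2]>zt-6]
    print(l,r["score"],np.round(r["rect"]),zt,(t.min(0)+t.max(0))/2,np.ptp(t,axis=0))
E
```

```text
time_s: 18.05
ee_pos: [604.0, 231.8, 56.5]
ee_rot: [-179.9, 0.1, 89.8]
force: [-0.3, -0.4, 0.5]
gripper_width: 88.8
gripper_force: 0.0
time_s: 18.72
ee_pos: [478.3, 104.6, 163.1]
ee_rot: [179.9, -0.0, 89.9]
force: [0.8, -0.4, -0.3]
gripper_width: 77.2
gripper_force: 0.0
time_s: 19.38
ee_pos: [454.6, 56.3, 161.8]
ee_rot: [-180.0, -0.0, 89.9]
force: [0.3, -0.7, 1.1]
gripper_width: 76.7
gripper_force: 0.0
spice_shaker_1 0.8 [284. 376.  50.  38.] 63.959987097219795 [428.77711758 -68.603665    62.86330142] [32.25783783  8.54853486  9.78938635]
spice_shaker_1 0.79 [319. 238.  68.  92.] 106.02295691652387 [457.20940832  58.41701774 103.7965191 ] [39.5285582  39.5209369   7.35411153]
```

View pics/w3.png

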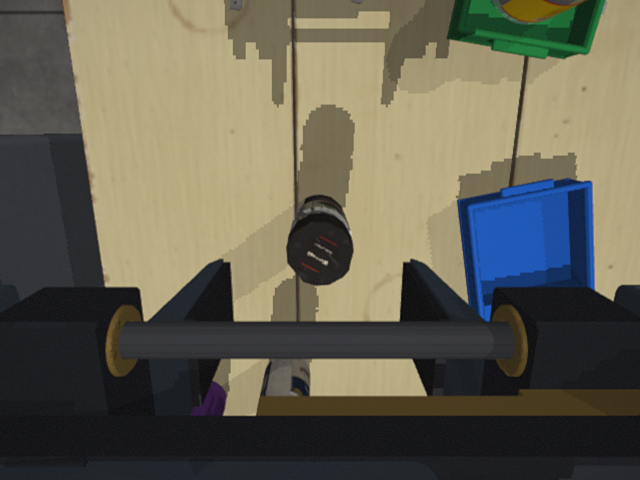

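The black-capped shaker (320,245) lies between the fingers; a 2 mm correction, then the grasp.

```bash
python3 -m pendant '{"translation":[[2,2,20],[0,0,25],[0,0,25],[0,0,20],[0,0,15],[0,0,0],[0,0,0],[0,0,0]],"roll":[0,0,0,0,0,0,0,0],"hand":[40,40,40,40,40,40,40,120]}' 25
python3 -m pendant '{"translation":[[0,0,0],[0,0,0],[0,0,0],[0,0,0],[0,0,0],[0,0,-10],[0,0,-20],[0,0,-30]],"roll":[0,0,0,0,0,0,0,0],"hand":[180,180,180,180,180,180,180,180]}' 25
```

```text
time_s: 20.15
ee_pos: [457.0, 57.8, 57.7]
ee_rot: [179.9, -0.0, 89.8]
force: [-0.3, -1.0, 0.3]
gripper_width: 72.5
gripper_force: 0.0
time_s: 20.82
ee_pos: [453.9, 57.3, 115.5]
ee_rot: [-179.6, 0.0, 89.8]
force: [0.3, 0.6, -1.9]
gripper_width: 40.0
gripper_force: 25.0
```

```bash
python3 -m pendant '{"translation":[[0,15,0],[-4,30,0],[-5,35,0],[-5,35,0],[-4,30,0],[-4,18,0],[0,6,0],[0,0,0]],"roll":[0,0,0,0,0,0,0,0],"hand":[180,180,180,180,180,180,180,180]}' 25
python3 -m pendant '{"translation":[[0,0,10],[0,0,15],[0,0,15],[0,0,8],[0,0,4],[0,0,2],[0,0,0],[0,0,0]],"roll":[0,0,0,0,0,0,0,0],"hand":[180,180,180,180,180,180,180,180]}' 25
```

```text
time_s: 21.48
ee_pos: [625.7, 34.9, 116.1]
ee_rot: [-180.0, -0.0, 89.8]
force: [-1.0, -0.5, -1.0]
gripper_width: 40.9
gripper_force: 25.0
time_s: 22.15
ee_pos: [625.3, 35.1, 63.6]
ee_rot: [179.9, 0.0, 89.8]
force: [-0.8, -0.7, -0.9]
gripper_width: 40.3
gripper_force: 25.0
```

```bash
python3 -m pendant '{"translation":[[0,0,1.5],[0,0,0],[0,0,0],[0,0,0],[0,0,0],[0,0,0],[0,0,-5],[0,0,-10]],"roll":[0,0,0,0,0,0,0,0],"hand":[180,180,130,80,40,40,40,40]}' 25
python3 -m pendant '{"translation":[[0,0,-25],[0,0,-35],[0,-5,-25],[-13,-24,0],[-20,-30,0],[-20,-30,0],[-20,-30,0],[-20,-30,0]],"roll":[0,0,0,0,0,0,0,0],"hand":[40,40,40,60,70,70,70,70]}' 25
python3 -m pendant '{"translation":[[-20,-30,0],[-10,-15,0],[0,-5,0],[0,0,0],[0,0,0],[0,0,0],[0,0,0],[0,0,0]],"roll":[0,0,0,0,0,0,0,0],"hand":[70,70,70,70,70,70,70,70]}' 25
python3 - <<'E'
from h import *
p=env.grab_frame("wrist");cv2.imwrite("pics/w4.png",p["frame"][...,::-1]);W=pts(p)
for l in ["spice_shaker_2"]:
  for r in env.regions_of(p,l):
    q=W[r["pixels"]];q=q[~np.isnan(q[:,0])];zt=np.percentile(q[:,2],95);t=q[q[:,2]>zt-6]
    print(l,r["score"],np.round(r["rect"]),zt,(t.min(0)+t.max(0))/2,np.ptp(t,axis=0))
E
```

```text
time_s: 22.82
ee_pos: [624.2, 34.9, 75.8]
ee_rot: [-179.8, 0.0, 89.8]
force: [0.0, 0.0, -0.3]
gripper_width: 74.6
gripper_force: 0.0
time_s: 23.48
ee_pos: [474.6, -58.2, 162.5]
ee_rot: [179.9, 0.0, 89.9]
force: [-0.2, -0.6, 0.8]
gripper_width: 66.4
gripper_force: 0.0
time_s: 24.15
ee_pos: [426.5, -87.0, 161.3]
ee_rot: [180.0, 0.0, 89.9]
force: [-0.6, -0.1, -0.6]
gripper_width: 66.1
gripper_force: 0.0
spice_shaker_2 0.85 [598.  49.  84.  82.] 81.3091302234911 [611.30141415  33.00893331  82.79908634] [14.28850262 32.29438273 14.9388527 ]
spice_shaker_2 0.63 [208. 276.  89.  89.] 105.4972055983265 [362.84506743 -89.97876375 171.69615623] [ 61.91567619  72.98741991 144.34149939]
spice_shaker_2 0.56 [318. 240.  65.  94.] 105.83241900414174 [428.21193287 -85.64652443 103.47092294] [38.66704279 39.93691539  7.22343682]
```

View pics/w4.png

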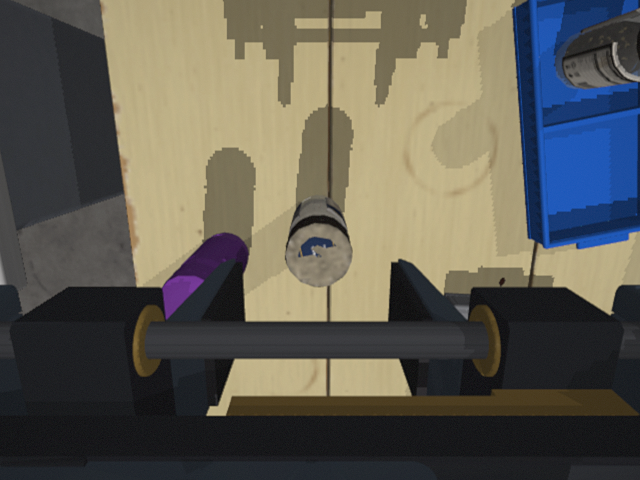

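The white-capped shaker (318,250) is between the fingers, with the purple one (200,280) outside the left finger by about 12 mm. I shift slightly away from it and grasp.

```bash
python3 -m pendant '{"translation":[[3,4,20],[0,0,25],[0,0,25],[0,0,20],[0,0,15],[0,0,0],[0,0,0],[0,0,0]],"roll":[0,0,0,0,0,0,0,0],"hand":[70,70,70,70,70,70,70,120]}' 25
python3 -m pendant '{"translation":[[0,0,0],[0,0,0],[0,0,0],[0,0,0],[0,0,0],[0,0,-10],[0,0,-20],[0,0,-30]],"roll":[0,0,0,0,0,0,0,0],"hand":[180,180,180,180,180,180,180,180]}' 25
```

```text
time_s: 24.92
ee_pos: [430.6, -84.5, 57.2]
ee_rot: [179.9, 0.0, 89.8]
force: [0.1, 0.4, -0.8]
gripper_width: 62.0
gripper_force: 0.0
time_s: 25.58
ee_pos: [427.7, -83.9, 115.2]
ee_rot: [-179.7, -0.1, 89.8]
force: [0.8, -0.3, -1.8]
gripper_width: 40.4
gripper_force: 24.9
```

```bash
python3 -m pendant '{"translation":[[0,15,0],[5,33,0],[7,38,0],[7,38,0],[7,38,0],[7,30,0],[0,14,0],[0,5,0]],"roll":[0,0,0,0,0,0,0,0],"hand":[180,180,180,180,180,180,180,180]}' 25
python3 -m pendant '{"translation":[[0,0,10],[0,0,15],[0,0,15],[0,0,8],[0,0,4],[0,0,2],[0,0,0],[0,0,0]],"roll":[0,0,0,0,0,0,0,0],"hand":[180,180,180,180,180,180,180,180]}' 25
```

```text
time_s: 26.25
ee_pos: [643.2, -51.5, 115.4]
ee_rot: [180.0, 0.0, 89.9]
force: [-0.2, 0.2, -2.5]
gripper_width: 40.6
gripper_force: 24.9
time_s: 26.92
ee_pos: [641.1, -52.2, 63.2]
ee_rot: [179.9, 0.0, 89.8]
force: [0.5, 0.2, -2.1]
gripper_width: 40.6
gripper_force: 24.9
```

Then I release, rise and back off for a final check.

```bash
python3 -m pendant '{"translation":[[0,0,1.5],[0,0,0],[0,0,0],[0,0,0],[0,0,0],[0,0,0],[0,0,-5],[0,0,-10]],"roll":[0,0,0,0,0,0,0,0],"hand":[180,180,130,80,40,40,40,40]}' 25
python3 -m pendant '{"translation":[[0,0,-25],[0,0,-35],[0,-5,-35],[0,-24,-20],[0,-30,-10],[0,-30,0],[0,-30,0],[0,-30,0]],"roll":[0,0,0,0,0,0,0,0],"hand":[40,40,40,40,40,40,40,40]}' 25
python3 -m pendant '{"translation":[[0,-30,0],[0,-30,0],[0,-10,0],[0,0,0],[0,0,0],[0,0,0],[0,0,0],[0,0,0]],"roll":[0,0,0,0,0,0,0,0],"hand":[40,40,40,40,40,40,40,40]}' 25
python3 - <<'E'
from h import *
T={"green_tray":(612,275),"blue_tray":(634,-8),"grey_tray":(579,-248)}
for n in ["top","scene"]:
    p=env.grab_frame(n);cv2.imwrite(f"pics/{n}9.png",p["frame"][...,::-1]);W=pts(p)
    for l in ["yellow_lid_jar","red_lid_jar","spice_shaker_1","pick_carton","lime","card_terminal"]:
        for r in env.regions_of(p,l):
            if r["score"]<.4: continue
            q=W[r["pixels"]];q=q[~np.isnan(q[:,0])]
            if len(q)<5: continue
            zt=np.percentile(q[:,2],97);t=q[q[:,2]>zt-6]
            print(n,l,round(r["score"],2),"top",round(zt),"mid",np.round((t[:,:2].min(0)+t[:,:2].max(0))/2))
E
```

```text
time_s: 27.58
ee_pos: [640.0, -51.9, 75.3]
ee_rot: [-179.8, -0.0, 89.8]
force: [-0.2, 0.3, 0.2]
gripper_width: 75.0
gripper_force: 0.0
time_s: 28.25
ee_pos: [490.7, -51.6, 202.3]
ee_rot: [179.9, 0.0, 89.8]
force: [0.2, -1.0, 0.4]
gripper_width: 77.0
gripper_force: 0.0
time_s: 28.92
ee_pos: [423.0, -51.4, 200.8]
ee_rot: [180.0, 0.0, 89.8]
force: [-0.1, 0.8, -0.4]
gripper_width: 76.8
gripper_force: 0.0
top yellow_lid_jar 0.77 top 93 mid [618. 315.]
top red_lid_jar 0.86 top 96 mid [603. 227.]
top spice_shaker_1 0.56 top 115 mid [623.  32.]
top spice_shaker_1 0.47 top 112 mid [ 346. -121.]
top pick_carton 0.73 top 73 mid [ 467. -434.]
top pick_carton 0.63 top 76 mid [ 576. -290.]
top lime 0.67 top 49 mid [460. 325.]
top card_terminal 0.92 top 41 mid [ 603. -485.]
scene yellow_lid_jar 0.88 top 89 mid [622. 321.]
scene red_lid_jar 0.61 top 92 mid [603. 234.]
scene spice_shaker_1 0.9 top 111 mid [626.  36.]
scene spice_shaker_1 0.83 top 107 mid [ 348. -117.]
scene spice_shaker_1 0.72 top 111 mid [640. -53.]
scene pick_carton 0.69 top 66 mid [ 469. -427.]
scene pick_carton 0.47 top 70 mid [ 488. -158.]
scene lime 0.92 top 46 mid [462. 332.]
scene card_terminal 0.84 top 323 mid [355. -79.]
```

View pics/scene9.png

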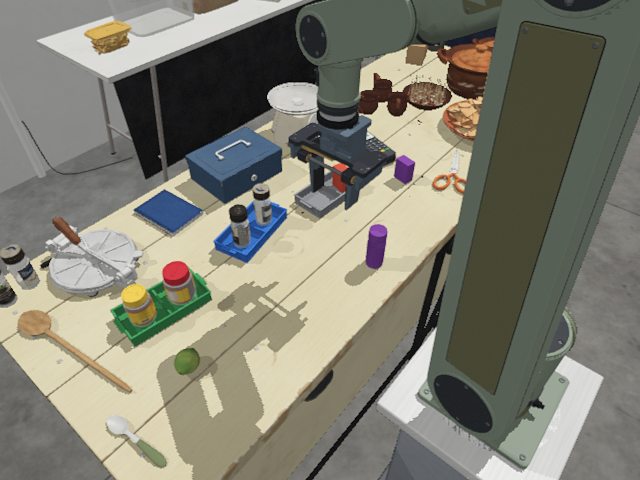

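View pics/top9.png

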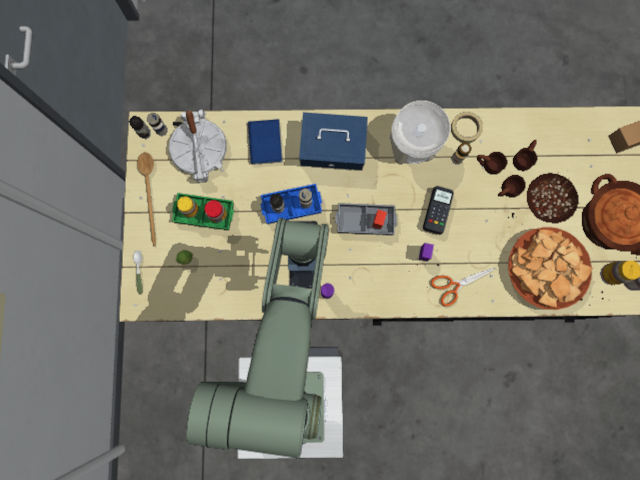

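All five things stand upright in their bays: jars at (186,205) and (214,210), shakers at (278,202) and (306,196), carton at (380,219) in the top view. The lime and terminal have not moved, and the arm is clear.

```bash
python3 -c "
from workcell import env
print(env.job_done())"
```

```text
the job is handed in; nothing more can be done
None
```

Job handed in at about 29 s on the robot clock: by the final images, both jars stand in the green tray, both shakers in the blue and the red carton in the grey, all upright and released, with the lime and card terminal where they started; the judge returned no result.

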